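# Lids from the pile onto their pots

### The job

Take the pile of four wooden lids apart and close the four open vessels with them: the largest lid on the glass jar, the next on the steel cup, the next on the taller white crock and the smallest on the small white crock. Each lid must lie flat and well centred on its rim. Leave the vessels and the little mill among them standing where they are.

Things in the scene. Friction and masses are not known exactly. Their poses are not given: they have to be found in the camera images.
- lid_70: Flat round brown wooden lid, 70 mm across and 16 mm thick (the lowest 4 mm is a grey seal 1.5 mm smaller in radius); largest, at the bottom of the pile, on the board. No knob: hold it across its edge. Belongs on the glass jar. Origin: centre of its underside; z up through its thickness.
- lid_60: Flat round brown wooden lid, 60 mm across and 16 mm thick (the lowest 4 mm is a grey seal 1.5 mm smaller in radius); second largest, lying on the 70 mm lid. No knob: hold it across its edge. Belongs on the steel cup. Origin: centre of its underside; z up through its thickness.
- lid_50: Flat round brown wooden lid, 50 mm across and 16 mm thick (the lowest 4 mm is a grey seal 1.5 mm smaller in radius); second smallest, lying on the 60 mm lid. No knob: hold it across its edge. Belongs on the tall crock. Origin: centre of its underside; z up through its thickness.
- lid_40: Flat round brown wooden lid, 40 mm across and 16 mm thick (the lowest 4 mm is a grey seal 1.5 mm smaller in radius); smallest, on top of the pile. No knob: hold it across its edge. Belongs on the small crock. Origin: centre of its underside; z up through its thickness.
- glass_jar: Open clear glass jar with a little brown filling at the bottom, body 72 mm across, the widest mouth, flat rim 115 mm high; takes the 70 mm lid. Round about its own vertical z axis, loose, standing on the worktop. Origin: centre of its underside.
- steel_cup: Small open steel cup, 52 mm across the rim, 43 mm at the foot, rim 72 mm high; takes the 60 mm lid. Round about its own vertical z axis, loose, standing on the worktop. Origin: centre of its underside.
- tall_crock: Taller open white ceramic crock, belly 58 mm, mouth 42 mm across outside (34 mm inside), rim 84 mm high; takes the 50 mm lid. Round about its own vertical z axis, loose, standing on the worktop. Origin: centre of its underside.
- small_crock: Smaller open white ceramic crock, belly 48 mm, mouth 32 mm across outside (24 mm inside), rim 66 mm high; takes the 40 mm lid. Round about its own vertical z axis, loose, standing on the worktop. Origin: centre of its underside.
- board: Cream cutting board, 270x128x16 mm, fixed; the pile of lids lies on it. A black microwave oven, 240 mm high, stands close behind it: its front with two dials is about 0.12 to 0.14 m beyond the board's centre, and its right side is at y = 0.21. Origin: centre of its underside, x along its length.
- pepper_mill: Small grey-topped mill, 44 mm across, 90 mm high, loose, standing between the four vessels; not to be moved. Origin: centre of its underside.
Things that resemble listed ones, but are neither listed nor needed, are in the scene too. Leave any yellow look-alike of the lid_60 alone.

How it is judged:
By the outcome, as a careful person would: the job done as asked, in the order asked, and still so for the second after the job is handed in, with the robot touching nothing.
It also fails if it takes over 128 s, if anything falls off the work surface, if the arm or the gripper's body presses on something with over 40 N, if the wrist force passes 120 N, or if a joint passes its speed limit or range.

### The arm

A 6-joint arm with a two-finger parallel gripper is mounted at the origin on a cart in front of the work surface, level with it; the furniture and walls round the work are solid. World frame = base frame: x ahead of the robot, y to its left, z up, the work surface at z = 0. Lengths are in m, angles in degrees, forces in N, time in s.
With the tool pointing down it reaches from about 0.35 to 0.875 m from the base axis. Payload 4.2 kg.
Tool frame: the origin (TCP) lies at the very end of the fingers, on their centre line; the grasp point (between the pads) lies 19 mm behind it; z points along the fingers, y is the line along which they close (so a half turn about z gives the same grasp; the last joint's range is limited). The gripper opens to 87 mm and grips with 3 to 60 N. Pads are 19 mm wide; open, the fingers measure 117 mm over their backs; the gripper's body (75 mm by 190 mm) begins 51 mm behind the grasp point.
Start: joints at [79.217, 22.042, 0.453, 0, -68.411, -14.817], TCP at [0.27, 0.564, 0.223] pointing down, gripper open.
Joint ranges: [-179.83, 179.83], [-69.29, 118.12], [-61.27, 80.66], [-181.25, 117.63], [-171.15, -9.14], [-177.46, 177.46]. Speed limits (degrees/s): [159.86, 159.86, 180, 180, 180, 180].

### API

Orientations are given as a 3x3 rotation matrix whose columns are the frame's x, y, z axes.
In Python, from station import * gives the robot as it stands.
- The arm moves only by the shell command python3 -m pendant 'ROWS'. ROWS is JSON, a list of rows, each an object of numbers: "x", "y", "z": the shift along the world's x, y, z normalised to -1 to 1, where 1 is 250 mm; "rx", "ry", "rz": the turn, a rotation vector about the world's x, y, z normalised to -1 to 1, where 1 is 180 degrees; "claw": the opening, from 0 (shut) to 1 (fully open). A call has exactly 8 rows; each row is the pose to reach, as a shift and turn from the pose commanded when the call began, turning the shorter way round; what a row does not reach only later rows make up. A row lasts 1/8 s, in which the tool goes at most 62.5 mm and 10.7 degrees, less where a joint would pass 70% of its speed; a pose out of reach is approached as far as the arm can. A call with a number of a shift or a turn outside -1 to 1 is refused whole. A call with a gripper value outside its range is refused whole. The fingers move at their own pace and stop on an object; the grip force is fixed at half the most. Time passes only in rows, so rows that repeat a pose let the fingers close, or fill a call up. It gives the time, the measured TCP pose, the force, the opening and the grip force at its end, in the units of the state.
- sense(): the state, without advancing time (a new reading comes with each control period).
- capture(name): name is "scene" or "top" or "wrist"; returns a dict with "color" (420x560x3 uint8, red, green, blue), "mtx" (3x3 intrinsics, pixels), "world_to_cam" (4x4, takes a point from world to camera coordinates). Camera axes: x right, y up, looking along -z (the intrinsics and any distortion apply to the point x, -y, -z); pixel columns grow to the right and rows downward; lengths in m; the calibration is good to about 2 mm. A picture is of the moment at which its call begins. There is no depth.
- finish_job(): hands the job in; it is judged then, once.
Trained networks look in a picture, given as the dict that the camera call returned (one of the last four; its "shot" number tells which), for a name from the list of things; names that differ only in an ending like _2 or _b are one class to them, and where a whole thing is asked for, a point or a joint stands for the part that bears it (a point fixed in the world has none). Each returns a list of dicts, best first, with "conf" (0 to 1); they miss things now and then, are a little off and sometimes report something else, mostly with a low value. They report only what shows in the picture. A call takes as long as a camera call. They do not tell look-alikes from the thing itself.
- search_frame(picture, label): "centre" ([column, row] in pixels, amid what is visible of it).
- regions_of(picture, label): "region" (420x560 bool, what is visible of it) and "centre" ([column, row] in pixels, amid what is visible of it).
The state is a dict: "time_s": time; "joints": joint angles; "joint_velocities": joint speeds; "effort": joint torques, N m; "tcp_pos": TCP position; "ee_rot": TCP orientation; "wrist_force": force on the tool from outside, world axes, zero at the start; "moment": the same for the moment, N m; "gripper_width": opening from 0.0 (shut) to 1.0 (fully open); "gripper_force": force on a finger pad.
Only numpy, scipy, OpenCV 4.12 (cv2) and the standard library are available. Lean on these libraries where they do the work, as an engineer would, in place of code of your own. Each camera call takes 0.05 s, during which the arm holds its last target. There are 200 camera calls.

## Working session

There is one attempt and no reset: what is moved stays moved. The work goes in short steps, Python scripts to look and compute and a shell command to move; the robot and the scene stay as the last step left them, time stands still between calls to the robot, and variables do not carry over. Pictures are saved under pics/ and viewed, at most 16 in all, crops included, and the job is handed in when it is done.

```bash
mkdir -p pics; ls
cat > h.py <<'E'
from station import *
import numpy as np, cv2
def save(p,n): cv2.imwrite('pics/'+n+'.png',p['color'][:,:,::-1])
def ray(p,px,z):
    M=np.array(p['world_to_cam']);K=np.array(p['mtx']);R=M[:3,:3];c=-R.T@M[:3,3]
    d=np.linalg.inv(K)@[px[0],px[1],1];d=R.T@(d*[1,-1,-1]);return c+d*(z-c[2])/d[2]
def proj(p,X):
    M=np.array(p['world_to_cam']);K=np.array(p['mtx']);c=M[:3,:3]@X+M[:3,3];c=K@(c*[1,-1,-1]);return c[:2]/c[2]
E
python3 - <<'E'
from h import *
np.set_printoptions(precision=3,suppress=True)
s=sense();print(s['time_s'],s['tcp_pos'],s['ee_rot'],s['gripper_width'])
L=dict(lid_70=.032,lid_60=.048,lid_50=.064,lid_40=.08,glass_jar=.115,steel_cup=.072,tall_crock=.084,small_crock=.066,pepper_mill=.09,board=.016)
for n in('scene','top'):
    p=capture(n);save(p,n);print(n,p['world_to_cam'])
    for l,z in L.items():
        for r in search_frame(p,l)[:3]: print(l,np.round(r['centre'],1),round(r['conf'],2),ray(p,r['centre'],z)[:2])
E
```

```text
pics
0.0 [0.27  0.563 0.221] [[ 0.902 -0.432 -0.001]
 [-0.432 -0.902 -0.002]
 [ 0.     0.002 -1.   ]] 1.0020445858272236
scene [[-0.603 -0.797  0.022  0.438]
 [ 0.395 -0.275  0.877 -0.248]
 [-0.693  0.538  0.481 -0.576]
 [ 0.     0.     0.     1.   ]]
lid_70 [227.3 287.7] 0.81 [0.457 0.321]
lid_70 [228.5 309.8] 0.7 [0.411 0.346]
lid_70 [252.6 214.5] 0.69 [0.636 0.154]
lid_60 [227.3 287.7] 0.81 [0.44  0.331]
lid_60 [228.5 309.8] 0.7 [0.395 0.355]
lid_60 [252.6 214.5] 0.69 [0.612 0.17 ]
lid_50 [227.3 287.7] 0.81 [0.422 0.34 ]
lid_50 [228.5 309.8] 0.7 [0.379 0.364]
lid_50 [252.6 214.5] 0.69 [0.588 0.185]
lid_40 [227.3 287.7] 0.81 [0.405 0.35 ]
lid_40 [228.5 309.8] 0.7 [0.363 0.372]
lid_40 [252.6 214.5] 0.69 [0.564 0.2  ]
glass_jar [354.1 182.2] 0.82 [ 0.506 -0.006]
steel_cup [388.3 212.8] 0.74 [ 0.429 -0.03 ]
tall_crock [345.3 241.7] 0.87 [0.39  0.127]
pepper_mill [339.9 207.8] 0.9 [0.476 0.059]
board [207.  331.7] 0.7 [0.404 0.388]
top [[ 0.005 -1.    -0.005  0.131]
 [ 0.971  0.003  0.238 -0.566]
 [-0.238 -0.006  0.971 -0.864]
 [ 0.     0.     0.     1.   ]]
lid_70 [167.4 277.7] 0.86 [0.446 0.346]
lid_70 [188.5 277.8] 0.63 [0.446 0.305]
lid_70 [273.5 170.3] 0.62 [0.67  0.139]
lid_60 [167.4 277.7] 0.86 [0.445 0.343]
lid_60 [188.5 277.8] 0.63 [0.445 0.302]
lid_60 [273.5 170.3] 0.62 [0.664 0.139]
lid_50 [167.4 277.7] 0.86 [0.443 0.339]
lid_50 [188.5 277.8] 0.63 [0.443 0.299]
lid_50 [273.5 170.3] 0.62 [0.659 0.139]
lid_40 [167.4 277.7] 0.86 [0.441 0.335]
lid_40 [188.5 277.8] 0.63 [0.441 0.296]
lid_40 [273.5 170.3] 0.62 [0.653 0.138]
glass_jar [380.3 213.5] 0.94 [ 0.557 -0.06 ]
steel_cup [383.1 271.2] 0.78 [ 0.456 -0.069]
small_crock [296.8 208.8] 0.88 [0.578 0.092]
pepper_mill [332.8 241.7] 0.89 [0.509 0.026]
board [163.8 295.5] 0.84 [0.413 0.355]
```

View pics/top.png

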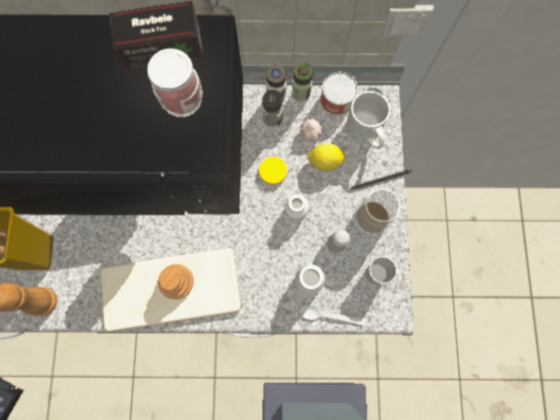

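View pics/scene.png

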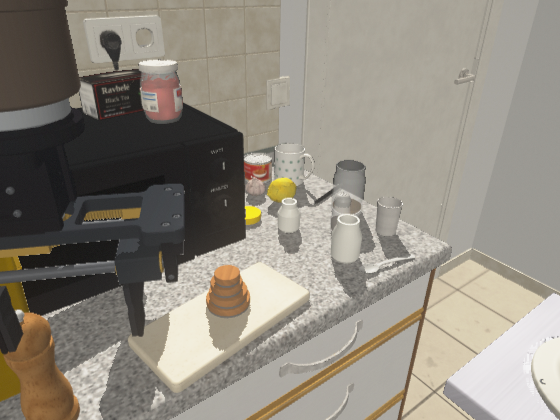

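The pictures show the lid pile at top (176,281), the glass jar at (378,212), the steel cup at (382,270), the tall crock at (312,278), the small crock at (297,206) and the mill at (341,240). The other lid-like objects are a flat yellow one at top (273,170) / scene (250,214), which is the look-alike to leave alone, and an orange pepper mill at (38,300). The brown stepped pile on the board fits the description. I'll go above it next.

```bash
python3 -m pendant '[{"x":0.66,"y":-0.97,"rz":0.142,"claw":1},{"x":0.66,"y":-0.97,"rz":0.142,"claw":1},{"x":0.66,"y":-0.97,"rz":0.142,"claw":1},{"x":0.66,"y":-0.97,"rz":0.142,"claw":1},{"x":0.66,"y":-0.97,"rz":0.142,"claw":1},{"x":0.66,"y":-0.97,"rz":0.142,"claw":1},{"x":0.66,"y":-0.97,"rz":0.142,"claw":1},{"x":0.66,"y":-0.97,"rz":0.142,"claw":1}]'
python3 - <<'E'
from h import *
np.set_printoptions(precision=3,suppress=True)
p=capture('wrist');save(p,'w1');M=p['world_to_cam'];print(M,-M[:3,:3].T@M[:3,3]);print(p['mtx'])
for r in regions_of(p,'lid_40')[:4]:
  ys,xs=np.where(r['region']);print(r['centre'],r['conf'],xs.min(),xs.max(),ys.min(),ys.max(),ray(p,r['centre'],.08))
E
```

```text
[[-0.432 -0.902  0.     0.624]
 [ 0.859 -0.411 -0.306  0.037]
 [ 0.276 -0.132  0.952 -0.392]
 [ 0.     0.     0.     1.   ]] [0.346 0.527 0.384]
[[347.835   0.    277.228]
 [  0.    347.835 211.64 ]
 [  0.      0.      1.   ]]$[0]: bad value
```

View pics/w1.png

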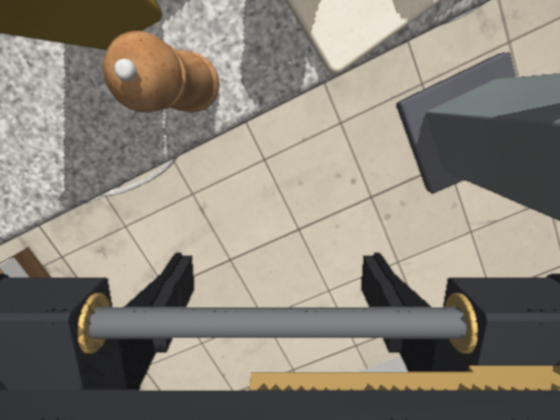

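The move was refused, so the picture is from the start pose: the worktop edge, the orange mill at (150,75) and the board corner at (335,60). I'll send the rows again with every field filled in.

```bash
python3 -m pendant '[{"x":0.66,"y":-0.97,"z":0,"rx":0,"ry":0,"rz":0.142,"claw":1},{"x":0.66,"y":-0.97,"z":0,"rx":0,"ry":0,"rz":0.142,"claw":1},{"x":0.66,"y":-0.97,"z":0,"rx":0,"ry":0,"rz":0.142,"claw":1},{"x":0.66,"y":-0.97,"z":0,"rx":0,"ry":0,"rz":0.142,"claw":1},{"x":0.66,"y":-0.97,"z":0,"rx":0,"ry":0,"rz":0.142,"claw":1},{"x":0.66,"y":-0.97,"z":0,"rx":0,"ry":0,"rz":0.142,"claw":1},{"x":0.66,"y":-0.97,"z":0,"rx":0,"ry":0,"rz":0.142,"claw":1},{"x":0.66,"y":-0.97,"z":0,"rx":0,"ry":0,"rz":0.142,"claw":1}]'
python3 - <<'E'
from h import *
np.set_printoptions(precision=3,suppress=True)
p=capture('wrist');save(p,'w2');M=p['world_to_cam'];print(-M[:3,:3].T@M[:3,3])
for r in regions_of(p,'lid_40')[:4]:
  ys,xs=np.where(r['region']);print(r['centre'],r['conf'],xs.min(),xs.max(),ys.min(),ys.max(),ray(p,r['centre'],.08))
E
```

```text
time_s: 2.2
tcp_pos: [0.4346, 0.322, 0.2225]
ee_rot: [[1.0, 0.001, 0.0], [0.001, -1.0, 0.0], [0.0, -0.0, -1.0]]
wrist_force: [0.0, -0.5, -0.4]
gripper_width: 1.001
gripper_force: 0.0
[0.519 0.322 0.384]
[284.2, 166.1] 0.97 241 298 155 207 [0.463 0.316 0.08 ]
[274.2, 156.6] 0.88 237 303 145 193 [0.472 0.324 0.08 ]
[263.0, 168.6] 0.77 242 293 161 202 [0.461 0.334 0.08 ]
[268.6, 190.3] 0.69 247 289 171 213 [0.441 0.329 0.08 ]
```

View pics/w2.png

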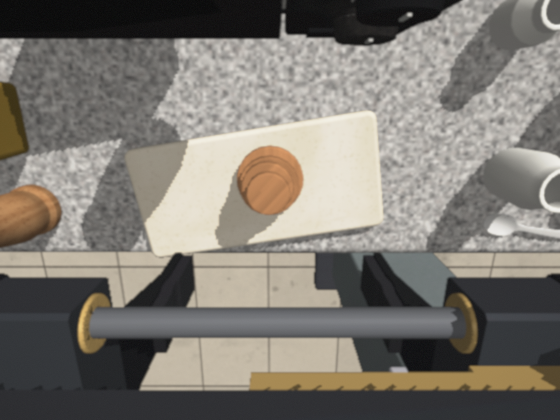

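The pile sits near the middle of the board. The top lid is the disc at about (268,190). I'll check this with projected circles in one enlarged crop.

Run:
```python
from h import *
np.set_printoptions(precision=4,suppress=True)
p=capture('wrist');im=p['color'][:,:,::-1].copy()
crop=cv2.resize(im[130:230,215:325],None,fx=6,fy=6,interpolation=cv2.INTER_CUBIC)
t=np.linspace(0,2*np.pi,120)
for (x,y,r,z,c) in [(.441,.329,.02,.08,(0,255,0)),(.441,.329,.025,.064,(255,0,0)),(.441,.329,.03,.048,(255,0,255)),(.441,.329,.035,.032,(0,255,255))]:
  P=np.array([proj(p,[x+r*np.cos(a),y+r*np.sin(a),z]) for a in t]); print(P.min(0),P.max(0))
  cv2.polylines(crop,[np.int32((P-[215,130])*6+3)],True,c,1)
cv2.imwrite('pics/c1.png',crop)
print(proj(p,np.array(sense()['tcp_pos'])))
```

```text
[246.7956 168.5917] [291.256  211.7464]
[242.8916 159.9448] [295.8958 211.5902]
[239.3328 152.0067] [300.1251 211.4489]
[236.0754 144.6936] [303.9961 211.3204]
[276.7643 271.5044]
```

View pics/c1.png

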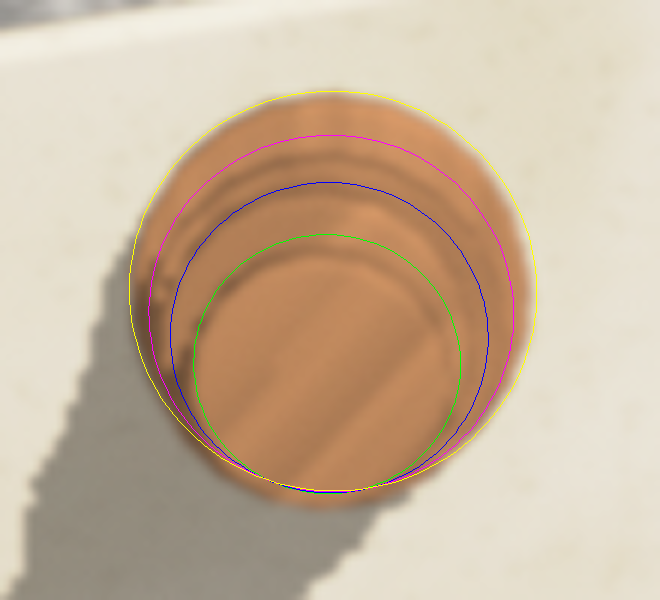

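Lid_40's top disc is at crop (320,378), so its centre is about (0.439,0.330). Next I descend.

```bash
python3 -m pendant '[{"x":0.016,"y":0.034,"z":-0.2,"rx":0,"ry":0,"rz":0,"claw":1},{"x":0.016,"y":0.034,"z":-0.4,"rx":0,"ry":0,"rz":0,"claw":1},{"x":0.016,"y":0.034,"z":-0.52,"rx":0,"ry":0,"rz":0,"claw":1},{"x":0.016,"y":0.034,"z":-0.58,"rx":0,"ry":0,"rz":0,"claw":1},{"x":0.016,"y":0.034,"z":-0.62,"rx":0,"ry":0,"rz":0,"claw":1},{"x":0.016,"y":0.034,"z":-0.62,"rx":0,"ry":0,"rz":0,"claw":1},{"x":0.016,"y":0.034,"z":-0.62,"rx":0,"ry":0,"rz":0,"claw":1},{"x":0.016,"y":0.034,"z":-0.62,"rx":0,"ry":0,"rz":0,"claw":0.35}]'
python3 -m pendant '[{"x":0,"y":0,"z":0,"rx":0,"ry":0,"rz":0,"claw":0.35},{"x":0,"y":0,"z":0,"rx":0,"ry":0,"rz":0,"claw":0.35},{"x":0,"y":0,"z":0,"rx":0,"ry":0,"rz":0,"claw":0.35},{"x":0,"y":0,"z":0,"rx":0,"ry":0,"rz":0,"claw":0.35},{"x":0,"y":0,"z":0,"rx":0,"ry":0,"rz":0,"claw":0.35},{"x":0,"y":0,"z":0.1,"rx":0,"ry":0,"rz":0,"claw":0.35},{"x":0,"y":0,"z":0.3,"rx":0,"ry":0,"rz":0,"claw":0.35},{"x":0,"y":0,"z":0.5,"rx":0,"ry":0,"rz":0,"claw":0.35}]'
```

```text
time_s: 3.35
tcp_pos: [0.4394, 0.3301, 0.0686]
ee_rot: [[1.0, -0.001, 0.001], [-0.001, -1.0, 0.002], [0.001, -0.002, -1.0]]
wrist_force: [0.3, -0.3, 0.6]
gripper_width: 0.955
gripper_force: 0.0
time_s: 4.35
tcp_pos: [0.4388, 0.3293, 0.1936]
ee_rot: [[1.0, -0.001, -0.001], [-0.001, -1.0, -0.001], [-0.001, 0.001, -1.0]]
wrist_force: [0.4, 0.3, -0.7]
gripper_width: 0.445
gripper_force: 30.0
```

Run:
```python
from h import *
np.set_printoptions(precision=4,suppress=True)
p=capture('top');im=p['color'][:,:,::-1]
big=cv2.resize(im[170:340,260:420],None,fx=3.5,fy=3.5,interpolation=cv2.INTER_CUBIC)
cv2.imwrite('pics/t2.png',big)
for n,z,px in [('small',.066,(298,203)),('tall',.084,(312,277)),('cup',.072,(383,270)),('jar',.115,(380,210)),('mill',.09,(342,238))]: print(n,ray(p,px,z))
w=capture('wrist');print(proj(w,np.array(sense()['tcp_pos'])),proj(w,np.array(sense()['tcp_pos'])+[0,0,.013]))
cv2.imwrite('pics/w3.png',w['color'][180:360,150:410,::-1])
```

```text
small [0.5903 0.09   0.066 ]
tall [0.4431 0.0657 0.084 ]
cup [ 0.4582 -0.0692  0.072 ]
jar [ 0.564  -0.0597  0.115 ]
mill [0.5158 0.0088 0.09  ]
[276.4113 269.9507] [276.1391 282.1181]
```

View pics/t2.png

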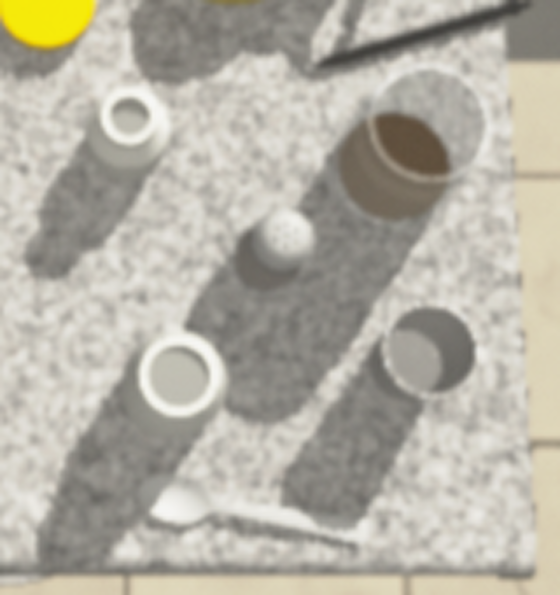

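View pics/w3.png

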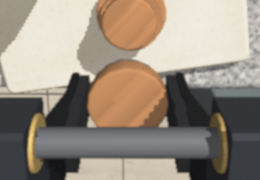

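```bash
python3 -m pendant '[{"x":0,"y":-0.25,"z":0.08,"rx":0,"ry":0,"rz":0,"claw":0.35},{"x":0,"y":-0.5,"z":0.08,"rx":0,"ry":0,"rz":0,"claw":0.35},{"x":0,"y":-0.75,"z":0.08,"rx":0,"ry":0,"rz":0,"claw":0.35},{"x":0,"y":-0.95,"z":0.08,"rx":0,"ry":0,"rz":0,"claw":0.35},{"x":0.2,"y":-0.95,"z":0.08,"rx":0,"ry":0,"rz":0,"claw":0.35},{"x":0.4,"y":-0.95,"z":0.08,"rx":0,"ry":0,"rz":0,"claw":0.35},{"x":0.6,"y":-0.95,"z":0.08,"rx":0,"ry":0,"rz":0,"claw":0.35},{"x":0.6,"y":-0.95,"z":0.08,"rx":0,"ry":0,"rz":0,"claw":0.35}]'
cat >> h.py <<'E'
def rim(p,label,z,r,name=None,guess=None):
    "ellipse of the rim: fit x,y so that projected circle sits on strongest edge"
    from scipy.optimize import minimize
    g=cv2.GaussianBlur(cv2.cvtColor(p['color'],cv2.COLOR_RGB2GRAY),(0,0),1.2).astype(float)
    m=np.hypot(cv2.Sobel(g,-1,1,0),cv2.Sobel(g,-1,0,1));t=np.linspace(0,2*np.pi,90)
    def sc(q):
        P=np.float32([proj(p,[q[0]+r*np.cos(a),q[1]+r*np.sin(a),z]) for a in t])
        return cv2.remap(np.float32(np.minimum(m,60)),P[:,:1].copy(),P[:,1:].copy(),cv2.INTER_LINEAR).mean()
    G=[(sc((guess[0]+i*.001,guess[1]+j*.001)),guess[0]+i*.001,guess[1]+j*.001) for i in range(-12,13) for j in range(-12,13)]
    b=max(G);q=b[1:]
    if name:
        im=p['color'][:,:,::-1].copy();c=proj(p,[*q,z]);x0,y0=[int(max(0,v-60)) for v in c]
        cr=cv2.resize(im[y0:y0+120,x0:x0+120],None,fx=5,fy=5,interpolation=cv2.INTER_CUBIC)
        P=np.array([proj(p,[q[0]+r*np.cos(a),q[1]+r*np.sin(a),z]) for a in t])
        cv2.polylines(cr,[np.int32((P-[x0,y0])*5+2)],True,(0,0,255),1);cv2.imwrite('pics/'+name+'.png',cr)
    return b
E
python3 - <<'E'
from h import *
np.set_printoptions(precision=4,suppress=True)
p=capture('wrist');save(p,'w4');t=np.array(sense()['tcp_pos']);print(t)
r=search_frame(p,'small_crock');print([(x['centre'],x['conf']) for x in r])
print(rim(p,'s',.066,.016,'r4',(.590,.092)),rim(p,'s',.066,.012,None,(.590,.092)))
print(rim(p,'l',t[2]+.013,.02,'l4',t[:2]))
E
```

```text
time_s: 5.45
tcp_pos: [0.591, 0.0918, 0.2099]
ee_rot: [[1.0, -0.003, -0.003], [-0.003, -1.0, -0.001], [-0.003, 0.001, -1.0]]
wrist_force: [0.1, -0.5, -0.6]
gripper_width: 0.442
gripper_force: 30.0
[0.5892 0.0918 0.2103]
[([273.0, 186.6], 0.83)]
(np.float32(48.22755), 0.588, 0.094) (np.float32(57.443153), 0.591, 0.091)
(np.float32(48.265583), np.float64(0.5942431240460122), np.float64(0.0917606735482662))
```

View pics/w4.png

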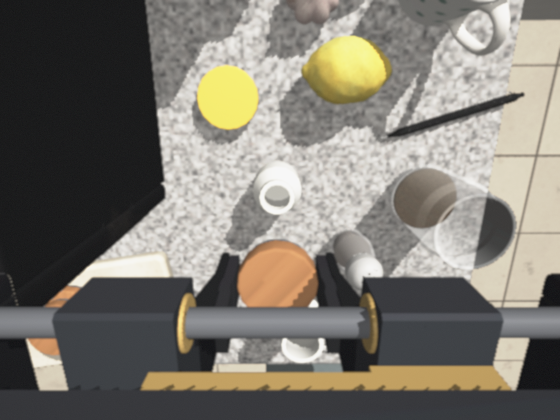

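View pics/r4.png

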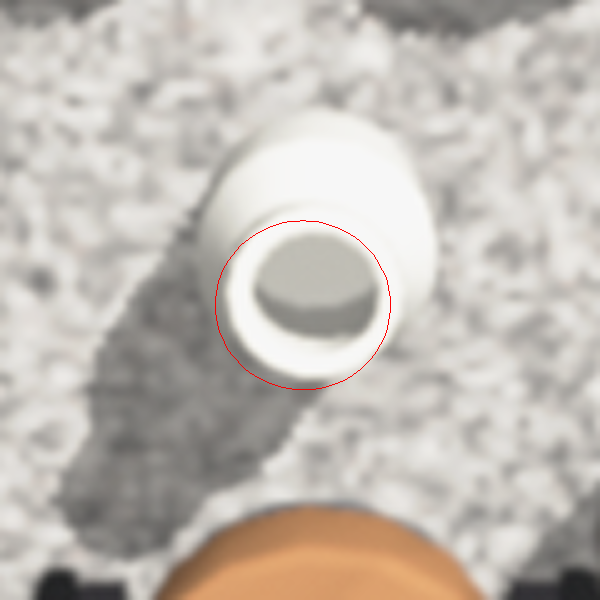

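The small crock's rim is at about (278,197) px, and its hole fit gives (0.591,0.091). The pepper mill is at (362,265) and the lid is in hand at (277,280). Next I check numerically where the lid sits relative to the TCP.

```bash
cat >> h.py <<'E'
def held(p,label,r,t):
    "lid offset from TCP from the silhouette's forward edge (region rows at centre columns) and left/right extent"
    from scipy.spatial import ConvexHull
    for q in regions_of(p,label):
        ys,xs=np.where(q['region'])
        if ys.max()<255: continue
        a=np.linspace(0,2*np.pi,181)
        def sil(dx,dy,zb): 
            P=np.array([proj(p,[t[0]+dx+rr*np.cos(b),t[1]+dy+rr*np.sin(b),t[2]+z]) for rr,z in((r,zb+.004),(r,zb+.016)) for b in a]);return P
        S=sil(0,0,-.003);S1=sil(.001,0,-.003)
        print(label,round(q['conf'],2),'seen rows>=',ys.min(),'cols',xs.min(),xs.max(),'| predicted',S.min(0)[1].round(1),S[:,0].min().round(1),S[:,0].max().round(1),'per mm x',(S1.min(0)-S.min(0))[1].round(2))
E
python3 - <<'E'
from h import *
p=capture('wrist');t=np.array(sense()['tcp_pos']);held(p,'lid_40',.02,t)
h=cv2.cvtColor(p['color'],cv2.COLOR_RGB2HSV);print([(r,*h[r,277]) for r in range(232,262,2)])
E
```

```text
lid_40 0.87 seen rows>= 282 cols 48 81 | predicted 237.5 234.5 318.2 per mm x -1.88
lid_40 0.78 seen rows>= 338 cols 31 57 | predicted 237.5 234.5 318.2 per mm x -1.88
lid_40 0.78 seen rows>= 240 cols 238 317 | predicted 237.5 234.5 318.2 per mm x -1.88
lid_40 0.57 seen rows>= 296 cols 42 68 | predicted 237.5 234.5 318.2 per mm x -1.88
[(232, np.uint8(15), np.uint8(14), np.uint8(185)), (234, np.uint8(21), np.uint8(13), np.uint8(204)), (236, np.uint8(20), np.uint8(11), np.uint8(206)), (238, np.uint8(18), np.uint8(8), np.uint8(167)), (240, np.uint8(11), np.uint8(82), np.uint8(156)), (242, np.uint8(13), np.uint8(128), np.uint8(179)), (244, np.uint8(14), np.uint8(129), np.uint8(184)), (246, np.uint8(13), np.uint8(129), np.uint8(192)), (248, np.uint8(13), np.uint8(130), np.uint8(214)), (250, np.uint8(14), np.uint8(127), np.uint8(225)), (252, np.uint8(14), np.uint8(128), np.uint8(219)), (254, np.uint8(13), np.uint8(129), np.uint8(216)), (256, np.uint8(13), np.uint8(129), np.uint8(215)), (258, np.uint8(13), np.uint8(130), np.uint8(214)), (260, np.uint8(13), np.uint8(130), np.uint8(212))]
```

```bash
python3 -m pendant '[{"x":0.011,"y":-0.006,"z":-0.15,"rx":0,"ry":0,"rz":0,"claw":0.35},{"x":0.011,"y":-0.006,"z":-0.3,"rx":0,"ry":0,"rz":0,"claw":0.35},{"x":0.011,"y":-0.006,"z":-0.42,"rx":0,"ry":0,"rz":0,"claw":0.35},{"x":0.011,"y":-0.006,"z":-0.5,"rx":0,"ry":0,"rz":0,"claw":0.35},{"x":0.011,"y":-0.006,"z":-0.54,"rx":0,"ry":0,"rz":0,"claw":0.35},{"x":0.011,"y":-0.006,"z":-0.56,"rx":0,"ry":0,"rz":0,"claw":0.35},{"x":0.011,"y":-0.006,"z":-0.568,"rx":0,"ry":0,"rz":0,"claw":0.35},{"x":0.011,"y":-0.006,"z":-0.568,"rx":0,"ry":0,"rz":0,"claw":0.35}]'
python3 - <<'E'
from h import *
print(sense()['tcp_pos'],sense()['wrist_force'])
p=capture('scene');cv2.imwrite('pics/s5.png',cv2.resize(p['color'][170:280,220:330,::-1],None,fx=5,fy=5,interpolation=cv2.INTER_CUBIC))
E
```

```text
time_s: 6.65
tcp_pos: [0.5921, 0.0908, 0.0712]
ee_rot: [[1.0, -0.001, 0.001], [-0.001, -1.0, 0.0], [0.001, -0.0, -1.0]]
wrist_force: [0.1, 0.0, 0.2]
gripper_width: 0.446
gripper_force: 30.0
[0.59209304 0.09077541 0.07121376] [0.06665192 0.03408284 0.17488248]
```

View pics/s5.png

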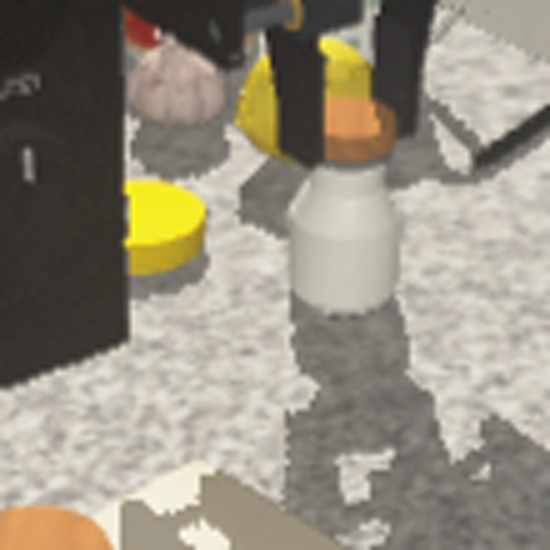

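The lid hovers just above the small crock's mouth at crop (355,130), level and looking centred. I'll release it now and rise.

```bash
python3 -m pendant '[{"x":0,"y":0,"z":-0.003,"rx":0,"ry":0,"rz":0,"claw":0.35},{"x":0,"y":0,"z":-0.003,"rx":0,"ry":0,"rz":0,"claw":0.65},{"x":0,"y":0,"z":-0.003,"rx":0,"ry":0,"rz":0,"claw":0.65},{"x":0,"y":0,"z":-0.003,"rx":0,"ry":0,"rz":0,"claw":0.65},{"x":0,"y":0,"z":0.05,"rx":0,"ry":0,"rz":0,"claw":0.65},{"x":0,"y":0,"z":0.25,"rx":0,"ry":0,"rz":0,"claw":0.65},{"x":0,"y":0,"z":0.5,"rx":0,"ry":0,"rz":0,"claw":0.65},{"x":0,"y":0,"z":0.568,"rx":0,"ry":0,"rz":0,"claw":0.65}]'
python3 - <<'E'
from h import *
p=capture('wrist');cv2.imwrite('pics/w6.png',p['color'][:,:,::-1]);t=sense()['tcp_pos'];print(t)
print(rim(p,'l',.082,.0195,'l6',(.591,.091)),rim(p,'cro',.025,.024,None,(.591,.091)))
for q in regions_of(p,'lid_40')[:3]: ys,xs=np.where(q['region']);print(q['conf'],xs.min(),xs.max(),ys.min(),ys.max())
E
```

```text
time_s: 7.7
tcp_pos: [0.5942, 0.0912, 0.2191]
ee_rot: [[1.0, 0.0, 0.01], [0.0, -1.0, 0.003], [0.01, -0.003, -1.0]]
wrist_force: [-0.6, 1.2, -0.2]
gripper_width: 0.651
gripper_force: 0.0
[0.59423247 0.09119843 0.21951311]
(np.float32(54.39538), 0.592, 0.089) (np.float32(39.005135), 0.593, 0.092)
0.88 201 259 72 133
0.68 257 300 181 224
0.55 330 379 230 285
```

View pics/l6.png

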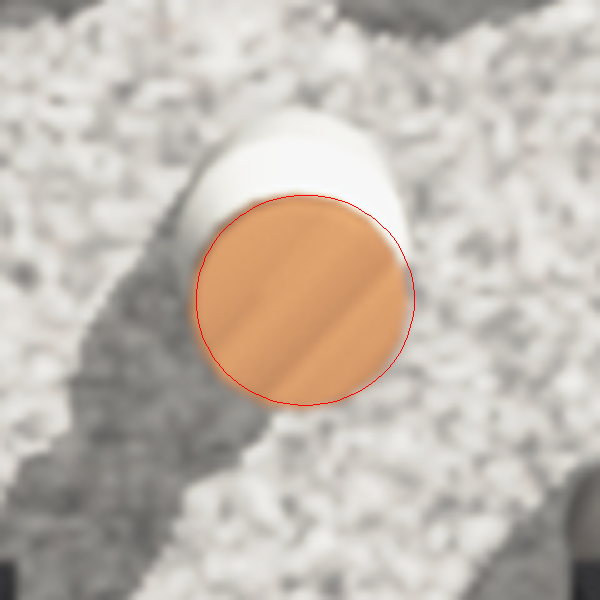

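The 40 mm lid lies flat and centred on the small crock; its fit ring is at crop (305,300). Now I go back to the pile.

```bash
python3 -m pendant '[{"x":-0.25,"y":0,"z":0,"rx":0,"ry":0,"rz":0,"claw":0.8},{"x":-0.5,"y":0,"z":0,"rx":0,"ry":0,"rz":0,"claw":1},{"x":-0.61,"y":0.15,"z":0,"rx":0,"ry":0,"rz":0,"claw":1},{"x":-0.61,"y":0.4,"z":0,"rx":0,"ry":0,"rz":0,"claw":1},{"x":-0.61,"y":0.65,"z":0,"rx":0,"ry":0,"rz":0,"claw":1},{"x":-0.61,"y":0.9,"z":0,"rx":0,"ry":0,"rz":0,"claw":1},{"x":-0.61,"y":0.956,"z":0,"rx":0,"ry":0,"rz":0,"claw":1},{"x":-0.61,"y":0.956,"z":0,"rx":0,"ry":0,"rz":0,"claw":1}]'
python3 - <<'E'
from h import *
p=capture('wrist');print(sense()['tcp_pos'])
print(rim(p,'l',.064,.025,'l7',(.439,.330)),rim(p,'l',.064,.0242,None,(.439,.330)),rim(p,'l',.048,.03,None,(.439,.330)),rim(p,'l',.032,.035,None,(.439,.330)))
for q in regions_of(p,'lid_50')[:3]: ys,xs=np.where(q['region']);print(q['conf'],xs.min(),xs.max(),ys.min(),ys.max(),ray(p,((xs.min()+xs.max()+1)/2,(ys.min()+ys.max()+1)/2),.064))
E
```

```text
time_s: 8.8
tcp_pos: [0.4386, 0.3296, 0.2112]
ee_rot: [[1.0, 0.0, -0.002], [0.0, -1.0, -0.002], [-0.002, 0.002, -1.0]]
wrist_force: [-0.8, 0.5, -0.5]
gripper_width: 1.002
gripper_force: 0.0
[0.43873386 0.32862614 0.21155483]
(np.float32(40.52127), 0.438, 0.33) (np.float32(40.115692), 0.44, 0.33) (np.float32(44.877083), 0.44, 0.328) (np.float32(56.21225), 0.441, 0.329)
0.89 243 310 151 201 [0.45668435 0.32903992 0.064     ]
0.86 248 301 167 219 [0.44083305 0.33086262 0.064     ]
0.55 246 306 161 221 [0.4427235  0.32948886 0.064     ]
```

```bash
python3 -m pendant '[{"x":0.002,"y":0.002,"z":-0.2,"rx":0,"ry":0,"rz":0,"claw":1},{"x":0.002,"y":0.002,"z":-0.4,"rx":0,"ry":0,"rz":0,"claw":1},{"x":0.002,"y":0.002,"z":-0.54,"rx":0,"ry":0,"rz":0,"claw":1},{"x":0.002,"y":0.002,"z":-0.61,"rx":0,"ry":0,"rz":0,"claw":1},{"x":0.002,"y":0.002,"z":-0.644,"rx":0,"ry":0,"rz":0,"claw":1},{"x":0.002,"y":0.002,"z":-0.644,"rx":0,"ry":0,"rz":0,"claw":1},{"x":0.002,"y":0.002,"z":-0.644,"rx":0,"ry":0,"rz":0,"claw":0.48},{"x":0.002,"y":0.002,"z":-0.644,"rx":0,"ry":0,"rz":0,"claw":0.48}]'
python3 -m pendant '[{"x":0,"y":0,"z":0,"rx":0,"ry":0,"rz":0,"claw":0.46},{"x":0,"y":0,"z":0,"rx":0,"ry":0,"rz":0,"claw":0.46},{"x":0,"y":0,"z":0,"rx":0,"ry":0,"rz":0,"claw":0.46},{"x":0,"y":0,"z":0,"rx":0,"ry":0,"rz":0,"claw":0.46},{"x":0,"y":0,"z":0.05,"rx":0,"ry":0,"rz":0,"claw":0.46},{"x":0,"y":0,"z":0.2,"rx":0,"ry":0,"rz":0,"claw":0.46},{"x":0,"y":0,"z":0.45,"rx":0,"ry":0,"rz":0,"claw":0.46},{"x":0,"y":0,"z":0.684,"rx":0,"ry":0,"rz":0,"claw":0.46}]'
```

```text
time_s: 9.9
tcp_pos: [0.4401, 0.3305, 0.0525]
ee_rot: [[1.0, -0.001, 0.001], [-0.001, -1.0, 0.001], [0.001, -0.001, -1.0]]
wrist_force: [-0.4, 1.5, -0.5]
gripper_width: 0.851
gripper_force: 0.0
time_s: 10.9
tcp_pos: [0.4397, 0.3299, 0.2253]
ee_rot: [[1.0, -0.001, 0.001], [-0.001, -1.0, 0.0], [0.001, -0.0, -1.0]]
wrist_force: [0.6, 0.9, -0.2]
gripper_width: 0.561
gripper_force: 30.0
```

```bash
python3 -m pendant '[{"x":0,"y":-0.25,"z":0,"rx":0,"ry":0,"rz":0,"claw":0.46},{"x":0,"y":-0.5,"z":0,"rx":0,"ry":0,"rz":0,"claw":0.46},{"x":0,"y":-0.75,"z":0,"rx":0,"ry":0,"rz":0,"claw":0.46},{"x":0.012,"y":-0.9,"z":0,"rx":0,"ry":0,"rz":0,"claw":0.46},{"x":0.012,"y":-1,"z":0,"rx":0,"ry":0,"rz":0,"claw":0.46},{"x":0.012,"y":-1,"z":0,"rx":0,"ry":0,"rz":0,"claw":0.46},{"x":0.012,"y":-1,"z":0,"rx":0,"ry":0,"rz":0,"claw":0.46},{"x":0.012,"y":-1,"z":0,"rx":0,"ry":0,"rz":0,"claw":0.46}]'
python3 - <<'E'
from h import *
p=capture('wrist');save(p,'w8');t=np.array(sense()['tcp_pos']);print(t)
print(rim(p,'s',.084,.021,None,(.443,.066)),rim(p,'s',.084,.017,'r8',(.443,.066)))
held(p,'lid_50',.025,t)
h=cv2.cvtColor(p['color'],cv2.COLOR_RGB2HSV);print([(r,int(h[r,277,1])) for r in range(222,250)])
E
```

```text
time_s: 11.9
tcp_pos: [0.4428, 0.0809, 0.2227]
ee_rot: [[1.0, 0.0, 0.0], [0.0, -1.0, 0.0], [0.0, -0.0, -1.0]]
wrist_force: [0.3, 0.2, -0.4]
gripper_width: 0.559
gripper_force: 30.0
[0.44281106 0.08089699 0.2225701 ]
(np.float32(51.183403), 0.44, 0.068) (np.float32(59.376583), 0.444, 0.066)
lid_50 0.65 seen rows>= 228 cols 228 327 | predicted 226.8 224.5 328.7 per mm x -1.91
[(222, 12), (223, 12), (224, 8), (225, 8), (226, 6), (227, 6), (228, 18), (229, 62), (230, 108), (231, 127), (232, 128), (233, 128), (234, 130), (235, 128), (236, 129), (237, 129), (238, 131), (239, 131), (240, 131), (241, 131), (242, 131), (243, 131), (244, 130), (245, 131), (246, 129), (247, 128), (248, 130), (249, 129)]
```

View pics/w8.png

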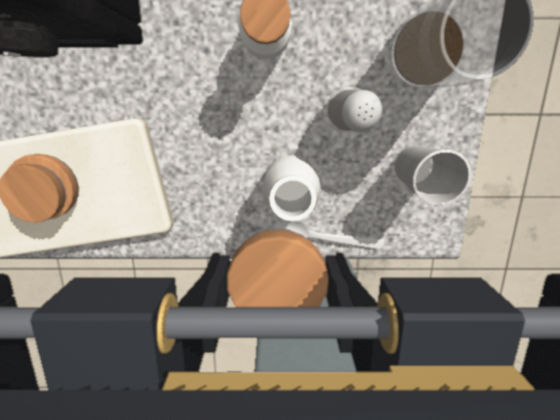

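The tall crock's rim is at (292,196) px → (0.444,0.066), and the remaining lids are at (38,188). The held lid sits within about 1 mm of the TCP. I'll place it.

```bash
python3 -m pendant '[{"x":0.005,"y":-0.056,"z":-0.1,"rx":0,"ry":0,"rz":0,"claw":0.46},{"x":0.005,"y":-0.056,"z":-0.25,"rx":0,"ry":0,"rz":0,"claw":0.46},{"x":0.005,"y":-0.056,"z":-0.4,"rx":0,"ry":0,"rz":0,"claw":0.46},{"x":0.005,"y":-0.056,"z":-0.48,"rx":0,"ry":0,"rz":0,"claw":0.46},{"x":0.005,"y":-0.056,"z":-0.52,"rx":0,"ry":0,"rz":0,"claw":0.46},{"x":0.005,"y":-0.056,"z":-0.533,"rx":0,"ry":0,"rz":0,"claw":0.46},{"x":0.005,"y":-0.056,"z":-0.538,"rx":0,"ry":0,"rz":0,"claw":0.46},{"x":0.005,"y":-0.056,"z":-0.538,"rx":0,"ry":0,"rz":0,"claw":0.46}]'
python3 -m pendant '[{"x":0,"y":0,"z":0,"rx":0,"ry":0,"rz":0,"claw":0.46},{"x":0,"y":0,"z":0,"rx":0,"ry":0,"rz":0,"claw":0.75},{"x":0,"y":0,"z":0,"rx":0,"ry":0,"rz":0,"claw":0.75},{"x":0,"y":0,"z":0,"rx":0,"ry":0,"rz":0,"claw":0.75},{"x":0,"y":0,"z":0.05,"rx":0,"ry":0,"rz":0,"claw":0.75},{"x":0,"y":0.1,"z":0.25,"rx":0,"ry":0,"rz":0,"claw":0.75},{"x":0,"y":0.2,"z":0.45,"rx":0,"ry":0,"rz":0,"claw":0.75},{"x":0,"y":0.2,"z":0.5,"rx":0,"ry":0,"rz":0,"claw":0.75}]'
python3 - <<'E'
from h import *
p=capture('wrist');t=np.array(sense()['tcp_pos']);print(t)
for r in(.0243,.025):print(rim(p,'s',.100,r,'l9',(.444,.066)))
for q in regions_of(p,'lid_50')[:5]: ys,xs=np.where(q['region']);print(q['conf'],xs.min(),xs.max(),ys.min(),ys.max(),ray(p,((xs.min()+xs.max()+1)/2,(ys.min()+ys.max()+1)/2),.1))
E
```

```text
time_s: 13.0
tcp_pos: [0.4445, 0.0664, 0.0887]
ee_rot: [[1.0, -0.001, 0.001], [-0.001, -1.0, 0.001], [0.001, -0.001, -1.0]]
wrist_force: [-0.3, 0.4, -0.2]
gripper_width: 0.558
gripper_force: 30.0
time_s: 14.0
tcp_pos: [0.446, 0.1182, 0.2176]
ee_rot: [[1.0, 0.002, 0.008], [0.002, -1.0, 0.004], [0.008, -0.004, -1.0]]
wrist_force: [-1.2, 0.8, -0.9]
gripper_width: 0.751
gripper_force: 0.0
[0.44554782 0.11745256 0.21718019]
(np.float32(54.14476), 0.445, 0.066)
(np.float32(51.83535), 0.444, 0.065)
0.77 310 370 178 235 [0.44579013 0.06530542 0.1       ]
0.73 289 340 0 48 [0.58286464 0.09141674 0.1       ]
0.7 44 112 158 220 [0.46017521 0.28273666 0.1       ]
0.63 34 100 168 227 [0.45286286 0.29315571 0.1       ]
0.26 0 204 123 266 [0.45553901 0.2635423  0.1       ]
```

The lid is centred on the tall crock. Back to the pile.

```bash
python3 -m pendant '[{"x":-0.016,"y":0.2,"z":0,"rx":0,"ry":0,"rz":0,"claw":1},{"x":-0.016,"y":0.4,"z":0,"rx":0,"ry":0,"rz":0,"claw":1},{"x":-0.016,"y":0.6,"z":0,"rx":0,"ry":0,"rz":0,"claw":1},{"x":-0.016,"y":0.8,"z":0,"rx":0,"ry":0,"rz":0,"claw":1},{"x":-0.016,"y":0.852,"z":0,"rx":0,"ry":0,"rz":0,"claw":1},{"x":-0.016,"y":0.852,"z":0,"rx":0,"ry":0,"rz":0,"claw":1},{"x":-0.016,"y":0.852,"z":0,"rx":0,"ry":0,"rz":0,"claw":1},{"x":-0.016,"y":0.852,"z":0,"rx":0,"ry":0,"rz":0,"claw":1}]'
python3 - <<'E'
from h import *
p=capture('wrist');print(sense()['tcp_pos'])
print([rim(p,'l',.048,r,'l10',(.44,.330)) for r in (.0293,.03)],rim(p,'l',.032,.035,None,(.44,.330)))
for q in regions_of(p,'lid_60')[:3]: ys,xs=np.where(q['region']);print(q['conf'],xs.min(),xs.max(),ys.min(),ys.max(),ray(p,((xs.min()+xs.max()+1)/2,(ys.min()+ys.max()+1)/2),.048))
E
```

```text
time_s: 15.1
tcp_pos: [0.4401, 0.3278, 0.2132]
ee_rot: [[1.0, -0.002, -0.0], [-0.002, -1.0, -0.0], [-0.0, 0.0, -1.0]]
wrist_force: [-0.1, -0.3, 0.8]
gripper_width: 1.0
gripper_force: 0.0
[0.44013781 0.3280326  0.21327056]
[(np.float32(37.61861), 0.44, 0.329), (np.float32(40.17769), 0.439, 0.329)] (np.float32(49.366703), 0.44, 0.329)
0.95 242 309 152 201 [0.45411831 0.3284983  0.048     ]
0.88 245 304 163 222 [0.4383383  0.32951186 0.048     ]
0.46 555 559 2 30 [0.5901433  0.09296981 0.048     ]
```

```bash
python3 -m pendant '[{"x":-0.002,"y":0,"z":-0.2,"rx":0,"ry":0,"rz":0,"claw":1},{"x":-0.002,"y":0,"z":-0.4,"rx":0,"ry":0,"rz":0,"claw":1},{"x":-0.002,"y":0,"z":-0.58,"rx":0,"ry":0,"rz":0,"claw":1},{"x":-0.002,"y":0,"z":-0.67,"rx":0,"ry":0,"rz":0,"claw":1},{"x":-0.002,"y":0,"z":-0.71,"rx":0,"ry":0,"rz":0,"claw":1},{"x":-0.002,"y":0,"z":-0.71,"rx":0,"ry":0,"rz":0,"claw":1},{"x":-0.002,"y":0,"z":-0.71,"rx":0,"ry":0,"rz":0,"claw":0.58},{"x":-0.002,"y":0,"z":-0.71,"rx":0,"ry":0,"rz":0,"claw":0.58}]'
python3 -m pendant '[{"x":0,"y":0,"z":0,"rx":0,"ry":0,"rz":0,"claw":0.58},{"x":0,"y":0,"z":0,"rx":0,"ry":0,"rz":0,"claw":0.58},{"x":0,"y":0,"z":0,"rx":0,"ry":0,"rz":0,"claw":0.58},{"x":0,"y":0,"z":0,"rx":0,"ry":0,"rz":0,"claw":0.58},{"x":0,"y":0,"z":0.05,"rx":0,"ry":0,"rz":0,"claw":0.58},{"x":0,"y":0,"z":0.2,"rx":0,"ry":0,"rz":0,"claw":0.58},{"x":0,"y":0,"z":0.45,"rx":0,"ry":0,"rz":0,"claw":0.58},{"x":0,"y":0,"z":0.7,"rx":0,"ry":0,"rz":0,"claw":0.58}]'
```

```text
time_s: 16.2
tcp_pos: [0.44, 0.3297, 0.0367]
ee_rot: [[1.0, -0.001, 0.002], [-0.001, -1.0, 0.002], [0.002, -0.002, -1.0]]
wrist_force: [-0.7, 0.5, 0.3]
gripper_width: 0.85
gripper_force: 0.0
time_s: 17.2
tcp_pos: [0.4392, 0.3286, 0.2125]
ee_rot: [[1.0, -0.001, -0.001], [-0.001, -1.0, -0.001], [-0.001, 0.001, -1.0]]
wrist_force: [0.9, 0.5, 0.1]
gripper_width: 0.674
gripper_force: 30.0
```

```bash
python3 -m pendant '[{"x":0,"y":-0.125,"z":0,"rx":0,"ry":0,"rz":0,"claw":0.58},{"x":0,"y":-0.25,"z":0,"rx":0,"ry":0,"rz":0,"claw":0.58},{"x":0,"y":-0.375,"z":0,"rx":0,"ry":0,"rz":0,"claw":0.58},{"x":0,"y":-0.5,"z":0,"rx":0,"ry":0,"rz":0,"claw":0.58},{"x":0,"y":-0.625,"z":0,"rx":0,"ry":0,"rz":0,"claw":0.58},{"x":0,"y":-0.75,"z":0,"rx":0,"ry":0,"rz":0,"claw":0.58},{"x":0,"y":-0.875,"z":0,"rx":0,"ry":0,"rz":0,"claw":0.58},{"x":0,"y":-1,"z":0,"rx":0,"ry":0,"rz":0,"claw":0.58}]'
python3 -m pendant '[{"x":0,"y":-0.15,"z":0,"rx":0,"ry":0,"rz":0,"claw":0.58},{"x":0.04,"y":-0.3,"z":0,"rx":0,"ry":0,"rz":0,"claw":0.58},{"x":0.074,"y":-0.45,"z":0,"rx":0,"ry":0,"rz":0,"claw":0.58},{"x":0.074,"y":-0.594,"z":0,"rx":0,"ry":0,"rz":0,"claw":0.58},{"x":0.074,"y":-0.594,"z":0,"rx":0,"ry":0,"rz":0,"claw":0.58},{"x":0.074,"y":-0.594,"z":0,"rx":0,"ry":0,"rz":0,"claw":0.58},{"x":0.074,"y":-0.594,"z":0,"rx":0,"ry":0,"rz":0,"claw":0.58},{"x":0.074,"y":-0.594,"z":0,"rx":0,"ry":0,"rz":0,"claw":0.58}]'
python3 - <<'E'
from h import *
p=capture('wrist');save(p,'w11');t=np.array(sense()['tcp_pos']);print(t)
print([(r,rim(p,'s',.072,r,'r11',(.458,-.068))) for r in (.024,.025,.026)])
for q in regions_of(p,'steel_cup')[:2]: ys,xs=np.where(q['region']);print(q['conf'],xs.min(),xs.max(),ys.min(),ys.max(),proj(p,[.458,-.068,.072]))
held(p,'lid_60',.03,t)
h=cv2.cvtColor(p['color'],cv2.COLOR_RGB2HSV);print([(r,int(h[r,277,1])) for r in range(212,235)])
for q in search_frame(p,'pepper_mill')[:1]: print(ray(p,q['centre'],.08))
im=cv2.resize(p['color'][120:420,150:450,::-1],None,fx=2,fy=2)
P=np.array([proj(p,[.458+.026*np.cos(a),-.068+.026*np.sin(a),.072]) for a in np.linspace(0,6.28,60)])
cv2.imwrite('pics/c11.png',np.hstack([cv2.resize(cv2.imread('pics/r11.png'),(400,400)),cv2.resize(im,(400,400))]))
E
```

```text
time_s: 18.2
tcp_pos: [0.4391, 0.078, 0.2109]
ee_rot: [[1.0, -0.001, 0.0], [-0.001, -1.0, 0.0], [0.0, -0.0, -1.0]]
wrist_force: [0.6, -0.7, -0.4]
gripper_width: 0.677
gripper_force: 30.0
time_s: 19.2
tcp_pos: [0.458, -0.0687, 0.2107]
ee_rot: [[1.0, 0.001, 0.0], [0.001, -1.0, 0.0], [0.0, -0.0, -1.0]]
wrist_force: [0.1, 0.3, -0.7]
gripper_width: 0.674
gripper_force: 30.0
[ 0.45803414 -0.06874744  0.21063696]
[(0.024, (np.float32(58.61166), 0.458, -0.069)), (0.025, (np.float32(57.541092), 0.458, -0.069)), (0.026, (np.float32(53.858852), 0.46, -0.069))]
0.84 250 307 162 222 [276.02772982 198.77058808]
lid_60 0.58 seen rows>= 223 cols 218 337 | predicted 217.1 214.1 339.3 per mm x -1.95
[(212, 11), (213, 12), (214, 13), (215, 13), (216, 14), (217, 14), (218, 13), (219, 12), (220, 13), (221, 13), (222, 14), (223, 23), (224, 77), (225, 121), (226, 129), (227, 128), (228, 128), (229, 128), (230, 129), (231, 130), (232, 130), (233, 129), (234, 131)]
[0.51949293 0.0010275  0.08      ]
```

View pics/c11.png

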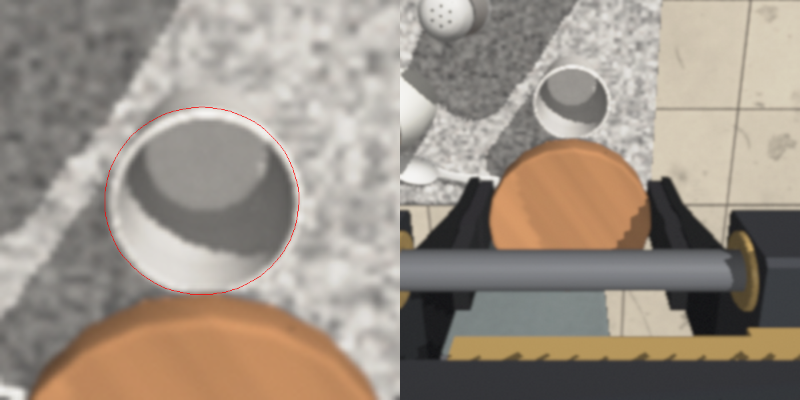

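The cup rim fits at (0.4593,-0.069), and the held lid sits about 2.2 mm behind the TCP in x. I'll compensate for that and place it.

```bash
python3 -m pendant '[{"x":0.014,"y":0,"z":-0.1,"rx":0,"ry":0,"rz":0,"claw":0.58},{"x":0.014,"y":0,"z":-0.25,"rx":0,"ry":0,"rz":0,"claw":0.58},{"x":0.014,"y":0,"z":-0.4,"rx":0,"ry":0,"rz":0,"claw":0.58},{"x":0.014,"y":0,"z":-0.48,"rx":0,"ry":0,"rz":0,"claw":0.58},{"x":0.014,"y":0,"z":-0.52,"rx":0,"ry":0,"rz":0,"claw":0.58},{"x":0.014,"y":0,"z":-0.533,"rx":0,"ry":0,"rz":0,"claw":0.58},{"x":0.014,"y":0,"z":-0.538,"rx":0,"ry":0,"rz":0,"claw":0.58},{"x":0.014,"y":0,"z":-0.538,"rx":0,"ry":0,"rz":0,"claw":0.58}]'
python3 -m pendant '[{"x":0,"y":0,"z":0,"rx":0,"ry":0,"rz":0,"claw":0.58},{"x":0,"y":0,"z":0,"rx":0,"ry":0,"rz":0,"claw":0.85},{"x":0,"y":0,"z":0,"rx":0,"ry":0,"rz":0,"claw":0.85},{"x":0,"y":0,"z":0,"rx":0,"ry":0,"rz":0,"claw":0.85},{"x":0,"y":0,"z":0.1,"rx":0,"ry":0,"rz":0,"claw":0.85},{"x":0,"y":0,"z":0.3,"rx":0,"ry":0,"rz":0,"claw":0.85},{"x":0,"y":0,"z":0.5,"rx":0,"ry":0,"rz":0,"claw":0.85},{"x":0,"y":0,"z":0.54,"rx":0,"ry":0,"rz":0,"claw":0.85}]'
python3 - <<'E'
from h import *
p=capture('wrist');t=np.array(sense()['tcp_pos']);print(t)
print([(r,rim(p,'s',.088,r,'l12',(.459,-.069))) for r in (.0293,.03)])
for q in regions_of(p,'lid_60')[:2]: ys,xs=np.where(q['region']);print(q['conf'],xs.min(),xs.max(),ys.min(),ys.max(),ray(p,((xs.min()+xs.max()+1)/2,(ys.min()+ys.max()+1)/2),.088))
for q in regions_of(p,'glass_jar')[:2]: ys,xs=np.where(q['region']);print('jar',q['conf'],xs.min(),xs.max(),ys.min(),ys.max())
print([(r,rim(p,'s',.115,r,'r12',(.571,-.064))) for r in (.033,.034,.035,.036)])
E
```

```text
time_s: 20.4
tcp_pos: [0.462, -0.0693, 0.0767]
ee_rot: [[1.0, -0.001, 0.002], [-0.001, -1.0, 0.0], [0.002, -0.0, -1.0]]
wrist_force: [-0.2, 0.9, -0.2]
gripper_width: 0.675
gripper_force: 30.0
time_s: 21.4
tcp_pos: [0.4635, -0.0692, 0.2148]
ee_rot: [[1.0, -0.0, 0.008], [-0.0, -1.0, 0.001], [0.008, -0.001, -1.0]]
wrist_force: [-0.2, -0.7, -0.3]
gripper_width: 0.85
gripper_force: 0.0
[ 0.46293108 -0.06923149  0.21405437]
[(0.0293, (np.float32(51.58108), 0.461, -0.07)), (0.03, (np.float32(54.878723), 0.461, -0.07))]
0.79 243 311 172 239 [ 0.46128599 -0.06974784  0.088     ]
0.68 46 104 15 71 [0.58922134 0.08287598 0.088     ]
jar 0.73 225 318 10 113
[(0.033, (np.float32(51.74007), 0.578, -0.064)), (0.034, (np.float32(48.7964), 0.576, -0.061)), (0.035, (np.float32(48.58293), 0.575, -0.059000000000000004)), (0.036, (np.float32(47.205513), 0.575, -0.074))]
```

```bash
python3 -m pendant '[{"x":0,"y":0.2,"z":0,"rx":0,"ry":0,"rz":0,"claw":1},{"x":0,"y":0.4,"z":0,"rx":0,"ry":0,"rz":0,"claw":1},{"x":0,"y":0.6,"z":0,"rx":0,"ry":0,"rz":0,"claw":1},{"x":-0.088,"y":0.8,"z":0,"rx":0,"ry":0,"rz":0,"claw":1},{"x":-0.088,"y":1,"z":0,"rx":0,"ry":0,"rz":0,"claw":1},{"x":-0.088,"y":1,"z":0,"rx":0,"ry":0,"rz":0,"claw":1},{"x":-0.088,"y":1,"z":0,"rx":0,"ry":0,"rz":0,"claw":1},{"x":-0.088,"y":1,"z":0,"rx":0,"ry":0,"rz":0,"claw":1}]'
python3 -m pendant '[{"x":0,"y":0.2,"z":0,"rx":0,"ry":0,"rz":0,"claw":1},{"x":0,"y":0.4,"z":0,"rx":0,"ry":0,"rz":0,"claw":1},{"x":0,"y":0.596,"z":0,"rx":0,"ry":0,"rz":0,"claw":1},{"x":0,"y":0.596,"z":0,"rx":0,"ry":0,"rz":0,"claw":1},{"x":0,"y":0.596,"z":0,"rx":0,"ry":0,"rz":0,"claw":1},{"x":0,"y":0.596,"z":0,"rx":0,"ry":0,"rz":0,"claw":1},{"x":0,"y":0.596,"z":0,"rx":0,"ry":0,"rz":0,"claw":1},{"x":0,"y":0.596,"z":0,"rx":0,"ry":0,"rz":0,"claw":1}]'
python3 - <<'E'
from h import *
p=capture('wrist');print(sense()['tcp_pos'])
print([rim(p,'l',.032,r,'l13',(.44,.330)) for r in (.0343,.035)])
for q in regions_of(p,'lid_70')[:2]: ys,xs=np.where(q['region']);print(q['conf'],xs.min(),xs.max(),ys.min(),ys.max(),ray(p,((xs.min()+xs.max()+1)/2,(ys.min()+ys.max()+1)/2),.032))
E
```

```text
time_s: 22.55
tcp_pos: [0.4392, 0.1795, 0.2102]
ee_rot: [[1.0, -0.002, -0.002], [-0.002, -1.0, -0.001], [-0.002, 0.001, -1.0]]
wrist_force: [0.9, -0.3, -0.3]
gripper_width: 0.998
gripper_force: 0.0
time_s: 23.55
tcp_pos: [0.4396, 0.3291, 0.2113]
ee_rot: [[1.0, -0.001, 0.0], [-0.001, -1.0, 0.0], [0.0, -0.0, -1.0]]
wrist_force: [-0.7, 0.5, 0.0]
gripper_width: 0.998
gripper_force: 0.0
[0.43960252 0.32922301 0.2112364 ]
[(np.float32(45.12947), 0.441, 0.331), (np.float32(45.956467), 0.442, 0.33)]
0.95 243 310 152 220 [0.4409843  0.32891381 0.032     ]
```

```bash
python3 -m pendant '[{"x":0.006,"y":0,"z":-0.2,"rx":0,"ry":0,"rz":0,"claw":1},{"x":0.006,"y":0,"z":-0.4,"rx":0,"ry":0,"rz":0,"claw":1},{"x":0.006,"y":0,"z":-0.6,"rx":0,"ry":0,"rz":0,"claw":1},{"x":0.006,"y":0,"z":-0.7,"rx":0,"ry":0,"rz":0,"claw":1},{"x":0.006,"y":0,"z":-0.75,"rx":0,"ry":0,"rz":0,"claw":1},{"x":0.006,"y":0,"z":-0.764,"rx":0,"ry":0,"rz":0,"claw":1},{"x":0.006,"y":0,"z":-0.764,"rx":0,"ry":0,"rz":0,"claw":1},{"x":0.006,"y":0,"z":-0.764,"rx":0,"ry":0,"rz":0,"claw":0.7}]'
python3 -m pendant '[{"x":0,"y":0,"z":0,"rx":0,"ry":0,"rz":0,"claw":0.7},{"x":0,"y":0,"z":0,"rx":0,"ry":0,"rz":0,"claw":0.7},{"x":0,"y":0,"z":0,"rx":0,"ry":0,"rz":0,"claw":0.7},{"x":0,"y":0,"z":0,"rx":0,"ry":0,"rz":0,"claw":0.7},{"x":0,"y":0,"z":0.1,"rx":0,"ry":0,"rz":0,"claw":0.7},{"x":0,"y":0,"z":0.3,"rx":0,"ry":0,"rz":0,"claw":0.7},{"x":0,"y":0,"z":0.55,"rx":0,"ry":0,"rz":0,"claw":0.7},{"x":0,"y":0,"z":0.8,"rx":0,"ry":0,"rz":0,"claw":0.7}]'
```

```text
time_s: 24.65
tcp_pos: [0.4415, 0.3303, 0.0212]
ee_rot: [[1.0, -0.0, 0.002], [-0.0, -1.0, 0.002], [0.002, -0.002, -1.0]]
wrist_force: [0.2, 0.1, -0.0]
gripper_width: 0.945
gripper_force: 0.0
time_s: 25.65
tcp_pos: [0.4406, 0.3292, 0.2213]
ee_rot: [[1.0, -0.001, -0.001], [-0.001, -1.0, -0.001], [-0.001, 0.001, -1.0]]
wrist_force: [0.8, 0.9, -0.2]
gripper_width: 0.794
gripper_force: 30.0
```

```bash
python3 -m pendant '[{"x":0,"y":-0.125,"z":0,"rx":0,"ry":0,"rz":0,"claw":0.7},{"x":0,"y":-0.25,"z":0,"rx":0,"ry":0,"rz":0,"claw":0.7},{"x":0,"y":-0.375,"z":0,"rx":0,"ry":0,"rz":0,"claw":0.7},{"x":0,"y":-0.5,"z":0.04,"rx":0,"ry":0,"rz":0,"claw":0.7},{"x":0,"y":-0.625,"z":0.08,"rx":0,"ry":0,"rz":0,"claw":0.7},{"x":0,"y":-0.75,"z":0.12,"rx":0,"ry":0,"rz":0,"claw":0.7},{"x":0,"y":-0.875,"z":0.12,"rx":0,"ry":0,"rz":0,"claw":0.7},{"x":0,"y":-1,"z":0.12,"rx":0,"ry":0,"rz":0,"claw":0.7}]'
python3 -m pendant '[{"x":0.1,"y":-0.15,"z":0,"rx":0,"ry":0,"rz":0,"claw":0.7},{"x":0.2,"y":-0.3,"z":0,"rx":0,"ry":0,"rz":0,"claw":0.7},{"x":0.3,"y":-0.45,"z":0,"rx":0,"ry":0,"rz":0,"claw":0.7},{"x":0.376,"y":-0.576,"z":0,"rx":0,"ry":0,"rz":0,"claw":0.7},{"x":0.376,"y":-0.576,"z":0,"rx":0,"ry":0,"rz":0,"claw":0.7},{"x":0.376,"y":-0.576,"z":0,"rx":0,"ry":0,"rz":0,"claw":0.7},{"x":0.376,"y":-0.576,"z":0,"rx":0,"ry":0,"rz":0,"claw":0.7},{"x":0.376,"y":-0.576,"z":0,"rx":0,"ry":0,"rz":0,"claw":0.7}]'
python3 - <<'E'
from h import *
p=capture('wrist');save(p,'w14');t=np.array(sense()['tcp_pos']);print(t)
print([(r,rim(p,'s',.115,r,None,(.571,-.064))) for r in (.032,.033,.034,.035,.036)])
held(p,'lid_70',.035,t)
h=cv2.cvtColor(p['color'],cv2.COLOR_RGB2HSV);print([(r,int(h[r,277,1])) for r in range(198,226)])
im=p['color'][:,:,::-1].copy();im=cv2.resize(im[60:240,180:380],None,fx=4,fy=4,interpolation=cv2.INTER_CUBIC)
b=(.572,-.064);P=np.array([proj(p,[b[0]+.035*np.cos(a),b[1]+.035*np.sin(a),.115]) for a in np.linspace(0,6.28,80)])
im=im[:600];cv2.polylines(im,[np.int32((P-[180,60])*4+2)],True,(0,0,255),1);cv2.imwrite('pics/c14.png',im)
E
```

```text
time_s: 26.65
tcp_pos: [0.4406, 0.0786, 0.2496]
ee_rot: [[1.0, -0.001, -0.001], [-0.001, -1.0, 0.0], [-0.001, -0.0, -1.0]]
wrist_force: [-0.7, 0.0, 0.3]
gripper_width: 0.791
gripper_force: 30.0
time_s: 27.65
tcp_pos: [0.5347, -0.0636, 0.2503]
ee_rot: [[1.0, 0.001, 0.0], [0.001, -1.0, 0.0], [0.0, -0.0, -1.0]]
wrist_force: [-0.8, 0.5, -0.5]
gripper_width: 0.794
gripper_force: 30.0
[ 0.53480264 -0.0636681   0.25032487]
[(0.032, (np.float32(53.96735), 0.573, -0.066)), (0.033, (np.float32(53.286964), 0.576, -0.066)), (0.034, (np.float32(50.730133), 0.576, -0.066)), (0.035, (np.float32(49.917328), 0.578, -0.066)), (0.036, (np.float32(47.971195), 0.576, -0.07))]
lid_70 0.95 seen rows>= 211 cols 206 348 | predicted 207.1 203.7 349.8 per mm x -1.99
lid_70 0.84 seen rows>= 255 cols 126 176 | predicted 207.1 203.7 349.8 per mm x -1.99
[(198, 15), (199, 15), (200, 15), (201, 14), (202, 12), (203, 13), (204, 11), (205, 11), (206, 11), (207, 11), (208, 10), (209, 11), (210, 21), (211, 60), (212, 111), (213, 130), (214, 129), (215, 130), (216, 130), (217, 131), (218, 132), (219, 130), (220, 131), (221, 131), (222, 131), (223, 131), (224, 130), (225, 131)]
```

View pics/c14.png

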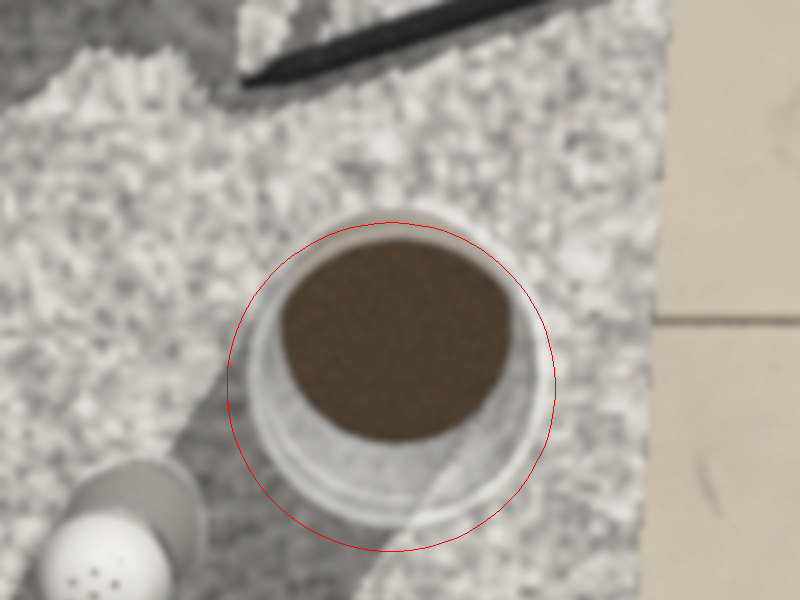

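The rim circle in the crop spans columns 247–552 with its bottom at row 527. That makes the outer radius about 32.5 mm and the centre about (0.5748,-0.066). One numeric cross-check follows with both cameras.

Run:
```python
from h import *
for n in('wrist','top'):
    p=capture(n)
    print(n,[(r,*[float(round(v,4)) for v in rim(p,'s',.115,r,None,(.573,-.065))]) for r in (.0295,.0305,.0315,.032,.0325,.033)])
```

```text
wrist [(0.0295, 55.051998138427734, 0.573, -0.064), (0.0305, 56.95989990234375, 0.573, -0.064), (0.0315, 54.82590103149414, 0.573, -0.065), (0.032, 54.06549835205078, 0.573, -0.066), (0.0325, 52.472900390625, 0.576, -0.063), (0.033, 52.81370162963867, 0.576, -0.067)]
top [(0.0295, 32.23939895629883, 0.585, -0.077), (0.0305, 32.25680160522461, 0.585, -0.077), (0.0315, 32.092201232910156, 0.585, -0.077), (0.032, 32.0349006652832, 0.585, -0.077), (0.0325, 31.86050033569336, 0.585, -0.077), (0.033, 31.60930061340332, 0.585, -0.077)]
```

```bash
python3 -m pendant '[{"x":0.162,"y":-0.005,"z":0,"rx":0,"ry":0,"rz":0,"claw":0.7},{"x":0.162,"y":-0.005,"z":-0.2,"rx":0,"ry":0,"rz":0,"claw":0.7},{"x":0.162,"y":-0.005,"z":-0.36,"rx":0,"ry":0,"rz":0,"claw":0.7},{"x":0.162,"y":-0.005,"z":-0.45,"rx":0,"ry":0,"rz":0,"claw":0.7},{"x":0.162,"y":-0.005,"z":-0.5,"rx":0,"ry":0,"rz":0,"claw":0.7},{"x":0.162,"y":-0.005,"z":-0.516,"rx":0,"ry":0,"rz":0,"claw":0.7},{"x":0.162,"y":-0.005,"z":-0.522,"rx":0,"ry":0,"rz":0,"claw":0.7},{"x":0.162,"y":-0.005,"z":-0.522,"rx":0,"ry":0,"rz":0,"claw":0.7}]'
python3 -m pendant '[{"x":0,"y":0,"z":0,"rx":0,"ry":0,"rz":0,"claw":0.7},{"x":0,"y":0,"z":0,"rx":0,"ry":0,"rz":0,"claw":0.93},{"x":0,"y":0,"z":0,"rx":0,"ry":0,"rz":0,"claw":0.93},{"x":0,"y":0,"z":0,"rx":0,"ry":0,"rz":0,"claw":0.93},{"x":0,"y":0,"z":0.1,"rx":0,"ry":0,"rz":0,"claw":0.93},{"x":0,"y":0,"z":0.3,"rx":0,"ry":0,"rz":0,"claw":0.93},{"x":0,"y":0,"z":0.5,"rx":0,"ry":0,"rz":0,"claw":0.93},{"x":0,"y":0,"z":0.7,"rx":0,"ry":0,"rz":0,"claw":0.93}]'
python3 -m pendant '[{"x":-0.2,"y":0,"z":0.1,"rx":0,"ry":0,"rz":0,"claw":1},{"x":-0.4,"y":0,"z":0.1,"rx":0,"ry":0,"rz":0,"claw":1},{"x":-0.5,"y":0.2,"z":0.1,"rx":0,"ry":0,"rz":0,"claw":1},{"x":-0.5,"y":0.2,"z":0.1,"rx":0,"ry":0,"rz":0,"claw":1},{"x":-0.5,"y":0.2,"z":0.1,"rx":0,"ry":0,"rz":0,"claw":1},{"x":-0.5,"y":0.2,"z":0.1,"rx":0,"ry":0,"rz":0,"claw":1},{"x":-0.5,"y":0.2,"z":0.1,"rx":0,"ry":0,"rz":0,"claw":1},{"x":-0.5,"y":0.2,"z":0.1,"rx":0,"ry":0,"rz":0,"claw":1}]'
python3 - <<'E'
from h import *
p=capture('wrist');save(p,'w15');t=np.array(sense()['tcp_pos']);print(t)
for n,z,r,g,zr,rr in(('40',.082,.02,(.591,.091),0,0),('50',.1,.025,(.444,.066),0,0),('60',.088,.03,(.459,-.069),0,0),('70',.131,.035,(.574,-.065),0,0)):print(n,[rim(p,'s',z,k,None,g)[1:] for k in(r-.0007,r)])
s=capture('scene');a=cv2.resize(p['color'][:,:,::-1],(400,300));b=s['color'][130:300,240:440,::-1]
cv2.imwrite('pics/final.png',np.hstack([cv2.resize(a,(400,340)),cv2.resize(b,(400,340),interpolation=cv2.INTER_CUBIC)]))
E
```

```text
time_s: 28.85
tcp_pos: [0.5761, -0.0656, 0.1205]
ee_rot: [[1.0, -0.001, 0.002], [-0.001, -1.0, 0.0], [0.002, -0.0, -1.0]]
wrist_force: [0.5, -0.2, 0.1]
gripper_width: 0.794
gripper_force: 30.0
time_s: 29.85
tcp_pos: [0.5753, -0.0656, 0.2963]
ee_rot: [[1.0, -0.001, 0.0], [-0.001, -1.0, -0.0], [0.0, 0.0, -1.0]]
wrist_force: [0.4, 0.3, -0.3]
gripper_width: 0.93
gripper_force: 0.0
time_s: 30.85
tcp_pos: [0.4508, -0.016, 0.3192]
ee_rot: [[1.0, -0.002, -0.001], [-0.002, -1.0, -0.0], [-0.001, 0.0, -1.0]]
wrist_force: [0.2, 1.1, 1.3]
gripper_width: 0.999
gripper_force: 0.0
[ 0.45070816 -0.01595446  0.31928199]
40 [(0.591, 0.09), (0.591, 0.09)]
50 [(0.445, 0.066), (0.445, 0.064)]
60 [(0.46, -0.07), (0.46, -0.07)]
70 [(0.574, -0.065), (0.575, -0.068)]
```

View pics/final.png

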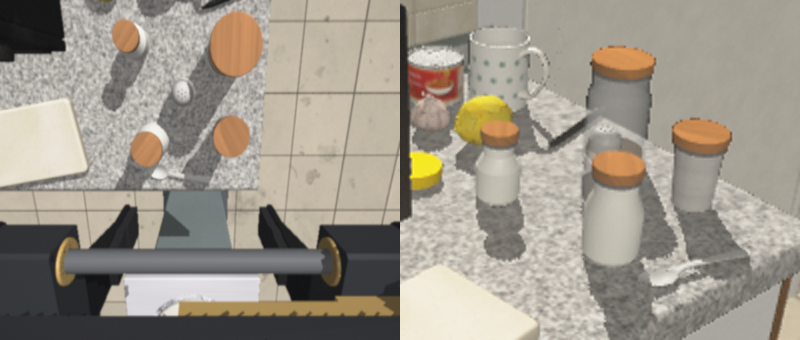

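All four lids lie flat and centred within about 1 mm of the measured rim centres. The mill still stands and the gripper is clear of everything.

```bash
python3 -c "
from station import *
print(finish_job())"
```

```text
the job is handed in; nothing more can be done
None
```

The pile is taken apart and all four lids lie flat on their vessels, within about 1 mm of the measured rim centres. The mill is still standing, and I handed the job in after about 31 s of robot time.

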